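# Put away the stone setter's bench

## Task

Clear the mixed tools off the stone setter's bench: lay the two gravers flat in the long grey tray, side by side along its length; put the large felt wheel in the large white dish and the small felt wheel in the small white dish, both flat with the hub up; and set the gem box flat in the square grey tray. Keep the gem box upright all the time, and leave the ball vise where it stands.

Things in the scene. Friction and masses are not known exactly. Their poses are not given: they have to be found in the camera images.
- graver_a: Graver lying flat: wooden handle with a bulb at the rear, thin square steel blade in front; 114 mm long, 40 g. Origin on the underside at mid-length; x from handle to tip, z up. Bulb x -57..-35 mm, 22 wide, 21 high; neck x -35..+3 mm, 15 wide, 18 high; ferrule to 9 mm; blade to 57 mm, 5 wide, top 6.5 mm up. Grip across the neck near x = -16 mm. The two gravers are alike and interchangeable.
- graver_b: Second graver, of the same make and size as graver_a: 114 mm long, origin on the underside at mid-length, x from handle to blade tip, z up; neck x -35..+3 mm, 15 mm wide, 18 mm high; best gripped across the neck near x = -16 mm. About 40 g.
- wheel_large: Large polishing wheel lying flat: pale felt disc 66 mm across and 14 mm thick with a wooden hub 16 mm across standing up 20 mm from its middle (hub top 34 mm above the underside). Origin at the centre of its underside, z up along the hub. Grip it by the hub. About 60 g.
- wheel_small: Small polishing wheel lying flat: pale felt disc 40 mm across and 14 mm thick with the same wooden hub, 16 mm across, standing up 20 mm from its middle (hub top 34 mm above the underside). Origin at the centre of its underside, z up along the hub. Grip it by the hub. About 30 g.
- gem_box: Closed gem box: white, 42 x 42 mm and 28 mm high, with a dark square and a stone on top. Origin at the centre of its underside, x and y along its sides, z up. About 50 g.
- tool_tray: Long grey tray, fixed to the bench: outside 144 mm along its x, 112 mm along its y, walls 16 mm high and 4 mm thick, floor 4 mm thick, so 136 x 104 mm inside. Origin at the centre of its underside, z up. Place for the two gravers.
- box_tray: Square grey tray, fixed to the bench: outside 84 x 84 mm, walls 16 mm high and 4 mm thick, floor 4 mm thick, so 76 x 76 mm inside. Origin at the centre of its underside, x and y along its sides. Place for the gem box.
- dish_large: Large round white dish, fixed to the bench: 104 mm across the rim, 14 mm high, wall 4 mm, flat floor 4 mm thick and about 92 mm across. Origin at the centre of its underside. Place for the large wheel.
- dish_small: Small round white dish, fixed to the bench: 72 mm across the rim, 14 mm high, wall 4 mm, flat floor 4 mm thick and about 60 mm across. Origin at the centre of its underside. Place for the small wheel.
- ball_vise: Bystander: heavy ball vise on a black round base 80 mm across, steel body and two jaws on top, 84 mm high, 1.6 kg, standing at the robot's right edge of the work area. Origin at the centre of its underside. Leave it alone.

How it is judged:
By the outcome, as a careful person would: the job done as asked, in the order asked, and still so for the second after the job is handed in, with the robot touching nothing.
It also fails if it takes over 109 s, if anything falls off the work surface, if the arm or the gripper's body presses on something with over 40 N, if the wrist force passes 120 N, or if a joint passes its speed limit or range.

## Robot

A 7-joint arm with a two-finger parallel gripper is mounted at the origin on the work surface. World frame = base frame: x ahead of the robot, y to its left, z up, the work surface at z = 0. Lengths are in mm, angles in rad, forces in N, time in s.
With the tool pointing down it reaches from about 400 to 900 mm from the base axis. Payload 5.6 kg.
Tool frame: the origin (TCP) lies midway between the tips of the shut fingers; the grasp point (between the pads) lies 19 mm behind it; z points along the fingers, y is the line along which they close (so a half turn about z gives the same grasp; the last joint's range is limited). The gripper opens to 92 mm and grips with 3 to 60 N. Pads are 20 mm wide; open, the fingers measure 128 mm over their backs; the gripper's body (75 mm by 189 mm) begins 69 mm behind the grasp point.
Start: joints at [1.134, 0.468, -0.012, 1.603, 0.006, 1.071, -0.056], TCP at [249.365, -600.271, 214.592] pointing down, gripper open.
Joint ranges: [-2.53, 2.53], [-0.31, 2.02], [-1.57, 1.55], [0.28, 2.44], [-1.29, 4.43], [0.15, 1.84], [-2.92, 2.92]. Speed limits (rad/s): [2.57, 2.57, 3.14, 3.14, 3.14, 3.14, 3.14].

## Interface

Orientations are given as a rotation vector (axis times angle).
In Python, from cell import robot, grip, kin, viewer gives the robot as it stands. Calls block until the motion is done:
- robot.movep(position, orientation): joint-space move of the TCP to a pose.
- robot.servo_line(position, feed=150, rotation=None): straight line of the TCP; rotation=None keeps the orientation; feed is the mean speed in mm/s.
- robot.goto_joints(angles): joint-space move.
- grip(opening, newtons=None): opening from 0.0 (shut) to 1.0 (fully open); newtons is the grip in N (None keeps the last); returns when the fingers have stopped.
- robot.hold(seconds).
- kin.ik(position, orientation): joint angles nearest the present ones, or None.
- robot.observe(): the state.
- viewer.read_camera(name): name is "side" or "top"; returns the picture (420x560x3 uint8, red, green, blue); there is no depth.
- viewer.camera_info(name): a dict with "camera_matrix" (3x3 intrinsics, pixels), "k1" (the pictures are not rectified: a ray, as slopes to the right and down, at radius r is drawn at 1 + k1 r^2 times it, then the intrinsics apply), "R" (3x3) and "t" (3): a world point X has camera coordinates R X + t. Camera axes: x right, y down, z forward; pixel columns grow to the right and rows downward; lengths in mm; the calibration is good to about 2 mm. A picture is of the moment at which its call begins. camera_info takes no time and is no camera call.
A pose or a line that the arm cannot do raises robot.IKError and nothing moves.
- robot.job_done(): hands the job in; it is judged then, once.
Trained networks look in the newest picture that a camera, given by its name, has taken for a name from the list of things; names that differ only in an ending like _2 or _b are one class to them, and where a whole thing is asked for, a point or a joint stands for the part that bears it (a point fixed in the world has none). Each returns a list of dicts, best first, with "confidence" (0 to 1); they miss things now and then, are a little off and sometimes report something else, mostly with a low value. They report only what shows in the picture. A call takes as long as a camera call.
- viewer.silhouettes(name, camera): "mask" (420x560 bool, what is visible of it).
- viewer.pinpoint(name, camera): "at" ([x, y, z] in mm, in the coordinates of the camera as it stood for that picture, good to about 4 mm: a listed point, or the origin of a listed thing).
The state is a dict: "t": time; "joints": joint angles; "joint_velocities": joint speeds; "joint_torque": joint torques, N m; "tcp_pos": TCP position; "tcp_rot": TCP orientation; "contact_force": force on the tool from outside, world axes, zero at the start; "wrist_torque": the same for the moment, N m; "grip_width": opening from 0.0 (shut) to 1.0 (fully open); "grip_force": force on a finger pad.
Only numpy, scipy, OpenCV 4.12 (cv2) and the standard library are available. Lean on these libraries where they do the work, as an engineer would, in place of code of your own. Each camera call takes 0.05 s, during which the arm holds its last target. There are 200 camera calls.

## Working session

There is one attempt and no reset: what is moved stays moved. The work goes in short steps, each a Python script; the robot and the scene stay as the last script left them, time stands still between calls to the robot, and variables do not carry over. Pictures are saved under pics/ and viewed, at most 14 in all, crops included, and the job is handed in when it is done.

```bash
ls; mkdir -p pics
cat > h.py <<'E'
import numpy as np, cv2
from cell import robot, grip, kin, viewer
def world(cam,p):
    i=viewer.camera_info(cam); return np.array(i["R"]).T@(np.array(p)-np.array(i["t"]))
def project(cam,X):
    i=viewer.camera_info(cam); c=np.atleast_2d(X)@np.array(i["R"]).T+np.array(i["t"])
    s=c[:,:2]/c[:,2:]; s=s*(1+i["k1"]*(s**2).sum(1,keepdims=True)); K=np.array(i["camera_matrix"])
    return np.c_[s,np.ones(len(s))]@K[:2].T
def plane(cam,uv,z):
    "pixels -> world points on height z"
    i=viewer.camera_info(cam); K=np.array(i["camera_matrix"]); uv=np.atleast_2d(uv).astype(float)
    d=(np.c_[uv,np.ones(len(uv))]@np.linalg.inv(K).T)[:,:2]; s=d.copy()
    for _ in range(20): s=d/(1+i["k1"]*(s**2).sum(1,keepdims=True))
    R=np.array(i["R"]);C=-R.T@np.array(i["t"]); r=np.c_[s,np.ones(len(s))]@R
    return C+r*((z-C[2])/r[:,2:])
E
python3 - <<'E'
from h import *
for c in ("top","side"):
    cv2.imwrite(f"pics/{c}0.png",viewer.read_camera(c)[...,::-1])
    i=viewer.camera_info(c); print(c,-np.array(i["R"]).T@np.array(i["t"]),i["k1"],np.array(i["R"])[2])
    for n in "graver_a wheel_large wheel_small gem_box tool_tray box_tray dish_large dish_small ball_vise".split():
        P=viewer.pinpoint(n,c); S=viewer.silhouettes(n,c)
        print(n,[(round(p["confidence"],2),world(c,p["at"]).round().tolist(),project(c,world(c,p["at"]))[0].round().tolist()) for p in P])
        for s in S:
            m=s["mask"].astype(np.uint8); r=cv2.minAreaRect(cv2.findNonZero(m)); print("   S",round(s["confidence"],2),int(m.sum()),[np.round(q,1) for q in r])
print(robot.observe()["tcp_rot"],robot.observe()["t"])
E
```

```text
pics
top [ 483.58240288 -120.18223371 1143.16001613] 0.002922275723679119 [ 7.04262976e-02  9.16290172e-04 -9.97516565e-01]
graver_a [(0.55, [526.0, -2.0, 5.0], [233.0, 234.0]), (0.47, [486.0, -132.0, 4.0], [284.0, 248.0])]
   S 0.76 179 [array([232.5, 237. ]), array([43.1,  7.8]), np.float64(45.0)]
   S 0.53 167 [array([285.5, 255.5]), array([25.,  7.]), np.float64(90.0)]
   S 0.21 1092 [array([193.6, 180.1]), array([33.6, 33.1]), np.float64(4.1)]
wheel_large [(0.96, [489.0, 144.0, 2.0], [177.0, 249.0]), (0.25, [419.0, 295.0, -5.0], [119.0, 278.0])]
   S 0.88 537 [array([177., 249.]), array([26., 24.]), np.float64(0.0)]
wheel_small [(0.5, [420.0, 294.0, -3.0], [119.0, 277.0])]
   S 0.6 180 [array([118.5, 276. ]), array([13.4, 14.8]), np.float64(45.0)]
gem_box [(0.53, [429.0, -277.0, 3.0], [341.0, 269.0])]
   S 0.86 284 [array([340.2, 270.6]), array([17.9, 16.1]), np.float64(26.6)]
tool_tray [(0.9, [609.0, -253.0, 1.0], [330.0, 200.0]), (0.61, [524.0, -2.0, 5.0], [234.0, 235.0])]
   S 0.91 2467 [array([332. , 199.5]), array([44., 55.]), np.float64(0.0)]
box_tray [(0.94, [669.0, 96.0,
[... 1400 characters left out ...]
 array([57.9, 27.7]), np.float64(16.3)]
box_tray [(0.95, [668.0, 95.0, 0.0], [198.0, 253.0])]
   S 0.67 995 [array([198.5, 251. ]), array([31.8, 40.3]), np.float64(45.0)]
   S 0.45 243 [array([271. , 245.7]), array([ 7.8, 44.8]), np.float64(82.9)]
dish_large [(0.71, [608.0, 258.0, 1.0], [175.0, 305.0])]
   S 0.77 1520 [array([175.8, 303.6]), array([38.5, 48.3]), np.float64(63.4)]
   S 0.49 729 [array([355.5, 151.5]), array([33., 25.]), np.float64(90.0)]
dish_small [(0.95, [664.0, -95.0, 0.0], [241.0, 214.0])]
ball_vise [(0.6, [491.0, -509.0, 2.0], [355.0, 162.0])]
   S 0.84 620 [array([354.4, 152. ]), array([22.3, 32.3]), np.float64(2.9)]
[-3.08092418e+00 -6.14408295e-01  3.10102354e-05] 1.9
```

View pics/top0.png

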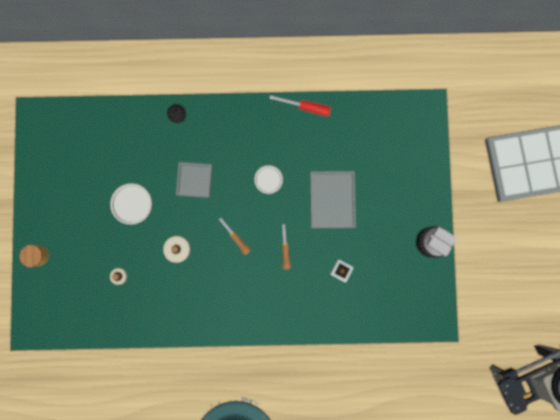

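View pics/side0.png

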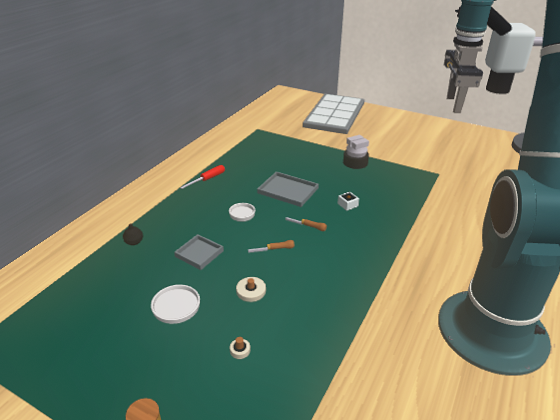

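The top view shows:
- Gravers near (233,237) and (286,248), wheels at (177,249) and (118,276), and the gem box at (342,271).
- Trays at (332,200) and (195,180), dishes at (131,204) and (268,179), and the vise at (435,241).

The side view agrees. The networks confuse a few classes: one dish_large report is really the vise, and tool_tray/box_tray have false second hits. Next I refine the poses by fitting outlines in both views.

```bash
cat > fit.py <<'E'
from h import *
from scipy.optimize import minimize
def box(x0,x1,w,h,z0=0): return np.array([[x,y,z] for x in(x0,x1) for y in(-w/2,w/2) for z in(z0,h)])
def cyl(r,h,z0=0): a=np.linspace(0,2*np.pi,48); return np.vstack([np.c_[r*np.cos(a),r*np.sin(a),0*a+z] for z in(z0,h)])
M=dict(graver=[box(-57,-35,20,19),box(-35,9,15,18),box(3,57,5,6.5)],wheel_large=[cyl(33,14),cyl(8,34)],wheel_small=[cyl(20,14),cyl(8,34)],
 gem_box=[box(-21,21,42,28)],tool_tray=[box(-72,72,112,16)],box_tray=[box(-42,42,84,16)],dish_large=[cyl(52,14)],dish_small=[cyl(36,14)])
def mask(im):
    f=im.astype(float); return np.clip((f[...,0]/(f[...,1]+4)-.45)/.35,0,1)
def fit(name,x,y,yaw,ims,z=0,S=6,H=32):
    res=[]
    for cams in (["top"],["side"],["top","side"]):
        def cost(p):
            c,s=np.cos(p[2]),np.sin(p[2]); R=np.array([[c,-s,0],[s,c,0],[0,0,1]]); e=0
            for cam in cams:
                u0,v0=project(cam,[x,y,10])[0].round().astype(int)
                a=mask(ims[cam])[v0-H:v0+H,u0-H:u0+H]
                m=np.zeros((2*H*S,2*H*S),np.uint8)
                for P in M[name]:
                    q=project(cam,P@R.T+[p[0],p[1],z])-[u0-H-.5,v0-H-.5]
                    cv2.fillConvexPoly(m,cv2.convexHull((q*S*16).round().astype(np.int32)),255,shift=4)
                m=cv2.GaussianBlur(cv2.resize(m,(2*H,2*H),interpolation=cv2.INTER_AREA)/255.,(3,3),.6)
                e+=((m-a)**2)[m.shape[0]//2-H:].sum()
            return e
        best=None
        for dy in (-.2,0,.2):
            r=minimize(cost,[x,y,yaw+dy],method="Nelder-Mead",options=dict(initial_simplex=[[x,y,yaw+dy],[x+8,y,yaw+dy],[x,y+8,yaw+dy],[x,y,yaw+dy+.3]],xatol=.05,fatol=.01))
            if best is None or r.fun<best.fun: best=r
        res.append(best.x); print(name,cams,best.x.round(2),round(best.fun,1))
    return res[-1]
E
python3 - <<'E'
from fit import *
import json
ims={c:viewer.read_camera(c) for c in("top","side")}
out={}
for k,n,x,y,w in [("ga","graver",522,-2,.75),("gb","graver",487,-134,.05),("wheel_large","wheel_large",489,143,0),("wheel_small","wheel_small",421,292,0),("gem_box","gem_box",426,-278,.5),
  ("tool_tray","tool_tray",608,-258,1.57),("box_tray","box_tray",668,95,0),("dish_large","dish_large",608,258,0),("dish_small","dish_small",666,-95,0)]:
    out[k]=fit(n,x,y,w,ims,H=40 if "tray" in n or "large" in n else 26).tolist()
json.dump(out,open("poses.json","w"))
a=np.hstack([cv2.resize(mask(ims["top"])[150:300,90:370],None,fx=1.4,fy=1.4),cv2.resize(mask(ims["side"])[150:300,150:430],None,fx=1.4,fy=1.4)])
cv2.imwrite("pics/mask.png",a*255)
E
```

```text
graver ['top'] [522.37  -1.79   0.68] 57.8
graver ['side'] [520.56  -5.72   0.69] 78.0Traceback (most recent call last):
  File "<stdin>", line 7, in <module>
  File "fit.py", line 26, in fit
    r=minimize(cost,[x,y,yaw+dy],method="Nelder-Mead",options=dict(initial_simplex=[[x,y,yaw+dy],[x+8,y,yaw+dy],[x,y+8,yaw+dy],[x,y,yaw+dy+.3]],xatol=.05,fatol=.01))
    res = _minimize_neldermead(fun, x0, args, callback, bounds=bounds,
                               **options)
    fsim[j] = func(sim[j])
              ~~~~^^^^^^^^
    fx = function(np.copy(x), *(wrapper_args + args))
  File "fit.py", line 19, in cost
    q=project(cam,P@R.T+[p[0],p[1],z])-[u0-H-.5,v0-H-.5]
      ~~~~~~~^^^^^^^^^^^^^^^^^^^^^^^^^
  File "h.py", line 6, in project
    i=viewer.camera_info(cam); c=np.atleast_2d(X)@np.array(i["R"]).T+np.array(i["t"])
ValueError: time passes only in moves, steps and waits
```

```bash
sed -i 's/viewer.camera_info(cam)/INFO[cam]/; s/^def world/INFO={c:viewer.camera_info(c) for c in ("top","side")}\ndef world/' h.py
cat > run1.py <<'E'
from fit import *
import json
ims={c:viewer.read_camera(c) for c in("top","side")}
out={}
for k,n,x,y,w in [("ga","graver",522,-2,.75),("gb","graver",487,-134,.05),("wheel_large","wheel_large",489,143,0),("wheel_small","wheel_small",421,292,0),("gem_box","gem_box",426,-278,.5),
  ("tool_tray","tool_tray",608,-258,1.57),("box_tray","box_tray",668,95,0),("dish_large","dish_large",608,258,0),("dish_small","dish_small",666,-95,0)]:
    out[k]=fit(n,x,y,w,ims,H=40 if "tray" in n or "large" in n else 26).tolist()
json.dump(out,open("poses.json","w"))
a=np.hstack([cv2.resize(mask(ims["top"])[150:300,90:370],None,fx=1.4,fy=1.4),cv2.resize(mask(ims["side"])[150:300,150:430],None,fx=1.4,fy=1.4)])
cv2.imwrite("pics/mask.png",a*255)
E
python3 run1.py
```

```text
graver ['top'] [521.84  -1.89   0.68] 56.2
graver ['side'] [520.53  -5.7    0.69] 77.9
graver ['top', 'side'] [520.71  -4.03   0.67] 141.9
graver ['top'] [ 4.9101e+02 -1.3299e+02  5.0000e-02] 67.6
graver ['side'] [ 4.9021e+02 -1.3626e+02  5.0000e-02] 369.7
graver ['top', 'side'] [ 4.9030e+02 -1.3411e+02  3.0000e-02] 448.3
wheel_large ['top'] [4.9000e+02 1.4548e+02 2.5000e-01] 214.9
wheel_large ['side'] [4.8816e+02 1.4210e+02 2.0000e-01] 226.6
wheel_large ['top', 'side'] [4.8841e+02 1.4314e+02 3.5000e-01] 457.4
wheel_small ['top'] [4.2413e+02 2.9486e+02 2.2000e-01] 27.4
wheel_small ['side'] [4.2280e+02 2.9047e+02 1.1000e-01] 8.0
wheel_small ['top', 'side'] [ 4.2281e+02  2.9144e+02 -5.0000e-02] 53.6
gem_box ['top'] [ 427.34 -275.39    1.04] 42.4
gem_box ['side'] [ 425.22 -277.23    1.06] 30.7
gem_box ['top', 'side'] [ 425.72 -275.68    1.05] 78.8
tool_tray ['top'] [ 610.55 -257.89    1.17] 813.0
tool_tray ['side'] [ 607.69 -262.21    3.13] 455.9
tool_tray ['top', 'side'] [ 608.85 -259.18    3.13] 551.7
box_tray ['top'] [ 6.6849e+02  9.9290e+01 -9.0000e-02] 37.6
box_tray ['side'] [ 6.6628e+02  9.4710e+01 -9.0000e-02] 281.2
box_tray ['top', 'side'] [ 6.6695e+02  9.7000e+01 -9.0000e-02] 363.4
dish_large ['top'] [ 6.0940e+02  2.6287e+02 -9.0000e-02] 106.0
dish_large ['side'] [6.0791e+02 2.5714e+02 3.7000e-01] 130.3
dish_large ['top', 'side'] [6.0824e+02 2.5902e+02 3.0000e-02] 302.8
dish_small ['top'] [ 6.6631e+02 -9.3350e+01  1.4000e-01] 58.0
dish_small ['side'] [ 6.6334e+02 -9.7600e+01  1.1000e-01] 98.7
dish_small ['top', 'side'] [ 6.6426e+02 -9.5780e+01  3.0000e-01] 174.7[ WARN:0@59.413] global loadsave.cpp:1063 imwrite_ Unsupported depth image for selected encoder is fallbacked to CV_8U.
```

View pics/mask.png

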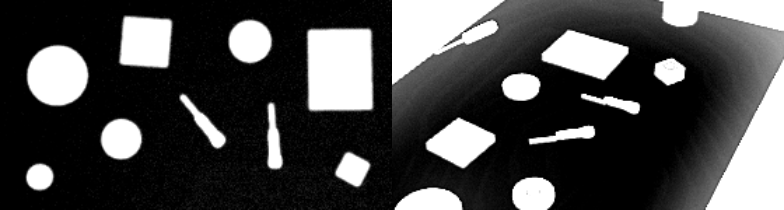

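The masks are clean and the fits agree between views to about 4 mm. The long tray's length runs along world x. I'll take graver_b first.

```bash
cat > act.py <<'E'
from h import *
import json
P={k:np.array(v) for k,v in json.load(open("poses.json")).items()}
rv=lambda th: np.pi*np.array([np.cos(th/2),np.sin(th/2),0])
def best(pos,yaws):
    q0=np.array(robot.observe()["joints"]); c=[]
    for th in yaws:
        q=kin.ik(pos,rv(th).tolist())
        if q is not None: c.append((np.abs(np.array(q)-q0).max(),th))
    return min(c)[1]
def say(s):
    o=robot.observe(); print(s,"t",round(o["t"],1),"tcp",np.round(o["tcp_pos"],1),"w",round(o["grip_width"]*92,1),"gf",round(o["grip_force"],1),"F",np.round(o["contact_force"],1))
def up(z=110,feed=250):
    x,y,_=robot.observe()["tcp_pos"]; robot.servo_line([x,y,z],feed=feed)
def pick(xy,z,yaws,op,N=15,above=70):
    th=best([*xy,z+above],yaws); robot.movep([*xy,z+above],rv(th).tolist()); 
    grip(op/92); robot.servo_line([*xy,z],feed=120); say("down")
    grip(0.0,N); say("gripped"); up(); say("up"); return th
def place(xy,z,th,op,above=50):
    robot.movep([*xy,z+above],rv(th).tolist()); say("above"); robot.servo_line([*xy,z],feed=80); say("low")
    grip(op/92); up(feed=200); say("released")
def tray(off):
    x,y,w=P["tool_tray"]; w=(w+np.pi/2)%np.pi-np.pi/2
    R=np.array([[np.cos(w),-np.sin(w)],[np.sin(w),np.cos(w)]]); return np.array([x,y])+R@off,w
def graver(k,off,part=(1,1)):
    x,y,w=P[k]; g=np.array([x,y])-16*np.array([np.cos(w),np.sin(w)])
    th=pick(g,4,[w-np.pi,w,w+np.pi],50)
    xy,wt=tray([-16,off]); place(xy,8.5,th+wt-w,26)
E
python3 - <<'E'
from act import *
graver("gb",-23)
ims={c:viewer.read_camera(c) for c in("top","side")}
a=np.hstack([cv2.resize(ims["top"][150:300,220:400],None,fx=2.2,fy=2.2),cv2.resize(ims["side"][130:280,220:400],None,fx=2.2,fy=2.2)])
cv2.imwrite("pics/g1.png",a[...,::-1])
E
```

```text
down t 5.5 tcp [ 474.7 -134.6    4.2] w 49.8 gf 0.0 F [ 0.2 -0.2 -0.2]
gripped t 6.1 tcp [ 474.5 -134.7    4.2] w 14.9 gf 15.0 F [0.  0.3 2.2]
up t 6.7 tcp [ 473.8 -134.8  109.4] w 14.9 gf 15.0 F [ 0.2  0.6 -0.9]
above t 7.5 tcp [ 591.5 -280.    57. ] w 14.9 gf 15.0 F [-0.5  1.1  0.2]
low t 8.3 tcp [ 592.4 -281.9    7.8] w 14.7 gf 15.0 F [-0.3  0.4 -0.9]
released t 9.3 tcp [ 591.9 -281.9  109.3] w 26.0 gf 0.0 F [ 0.   0.2 -0.9]
```

View pics/g1.png

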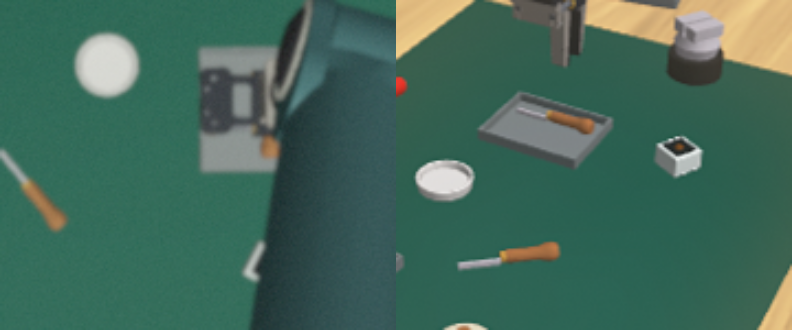

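The first graver lies flat along the tray at crop pixel (560,118), on the side away from graver_a. Next is the second graver.

Run:
```python
from act import *
graver("ga",23)
x,y,_=P["wheel_large"]; Y=[-1.2,-.6,0,.6,1.2]
th=pick([x,y],17.5,Y,46,N=15); up(120)
x,y,_=P["dish_large"]; place([x,y],22,th,30)
ims={c:viewer.read_camera(c) for c in("top","side")}
a=np.hstack([cv2.resize(ims["top"][150:300,100:380],None,fx=1.42,fy=1.42),cv2.resize(ims["side"][150:300,150:430],None,fx=1.42,fy=1.42)])
cv2.imwrite("pics/g2.png",a[...,::-1])
```

```text
down t 11.8 tcp [508.5 -13.7   4.3] w 50.0 gf 0.0 F [-0.3 -0.1  0.5]
gripped t 12.4 tcp [508.3 -13.9   4.2] w 15.1 gf 15.0 F [-1.1  0.   4. ]
up t 13.0 tcp [507.8 -14.2 109.6] w 14.7 gf 15.0 F [-0.9 -0.2 -1. ]
above t 13.9 tcp [ 593.  -233.2   58.1] w 14.9 gf 15.0 F [-0.1  1.1  0.1]
low t 14.7 tcp [ 592.9 -235.9    7.8] w 15.0 gf 15.0 F [ 0.5 -0.3 -0.4]
released t 15.7 tcp [ 592.4 -235.9  109.3] w 25.9 gf 0.0 F [-0.8  0.3 -0.3]
down t 18.4 tcp [488.7 143.5  17.8] w 46.3 gf 0.0 F [ 0.4 -0.4  0.4]
gripped t 19.0 tcp [488.7 143.1  17.8] w 15.3 gf 15.0 F [-0.2 -1.   4.1]
up t 19.5 tcp [488.6 142.7 110.1] w 15.7 gf 15.0 F [-0.5 -0.1 -1.5]
above t 20.5 tcp [607.  258.1  71. ] w 15.3 gf 15.0 F [-0.7  0.2 -0.9]
low t 21.2 tcp [608.  259.   21.4] w 15.1 gf 15.0 F [-1.  -1.1 -0.9]
released t 22.2 tcp [607.9 258.5 109.4] w 29.9 gf 0.0 F [-0.8 -0.  -1.4]
```

View pics/g2.png

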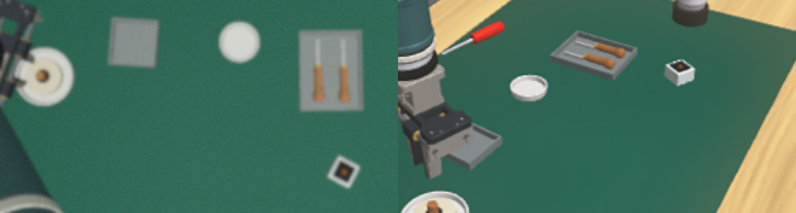

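Both gravers lie side by side in the long tray (crop pixels (318,70) and (343,70)). The large wheel is in its dish at (42,75), hub up. Now the small wheel and the gem box.

Run:
```python
from act import *
x,y,_=P["wheel_small"]; Y=[-1.2,-.6,0,.6,1.2]
th=pick([x,y],17.5,Y,46,N=15); up(120)
x,y,_=P["dish_small"]; place([x,y],22,th,30)
x,y,w=P["gem_box"]; xt,yt,wt=P["box_tray"]
ws=[w+k*np.pi/2 for k in(-3,-2,-1,0,1)]
th=pick([x,y],14,ws,72,N=15); up(120)
d=(wt-w+np.pi/4)%(np.pi/2)-np.pi/4
place([xt,yt],19,th+d,50)
robot.movep([480,-50,300],rv(th).tolist())
q=robot.observe()["joints"]; robot.goto_joints([1.134,.468,-.012,1.603,.006,1.071,-.056])
say("end")
ims={c:viewer.read_camera(c) for c in("top","side")}
a=np.hstack([cv2.resize(ims["top"][150:300,100:380],None,fx=1.42,fy=1.42),cv2.resize(ims["side"][140:350,140:350],None,fx=1.42,fy=1.42)[:213]])
a=np.vstack([cv2.resize(ims["top"][160:240,100:370],None,fx=2.9,fy=2.9),cv2.resize(ims["side"][160:340,130:400],None,fx=2.0,fy=2.0).copy()[:, :540].repeat(1,0) if 0 else cv2.copyMakeBorder(cv2.resize(ims["side"][160:340,130:400],None,fx=2,fy=2),0,0,0,243,cv2.BORDER_CONSTANT)])
cv2.imwrite("pics/end.png",a[...,::-1]); print(a.shape)
```

```text
down t 24.3 tcp [423.  291.9  17.8] w 45.9 gf 0.0 F [0.7 0.5 0.3]
gripped t 24.9 tcp [423.1 291.5  17.8] w 15.3 gf 15.0 F [-0.4 -0.7  3.5]
up t 25.4 tcp [423.2 291.2 110.3] w 15.1 gf 15.0 F [-0.3  0.2 -0.3]
above t 27.3 tcp [664.3 -93.3  72.3] w 15.6 gf 15.0 F [ 0.1  0.3 -0.5]
low t 28.1 tcp [664.  -95.7  21.2] w 15.3 gf 15.0 F [ 0.  -1.  -0.2]
released t 29.1 tcp [663.7 -96.1 109.5] w 29.8 gf 0.0 F [ 0.2 -0.2  0. ]
down t 31.7 tcp [ 426.1 -275.7   14.3] w 71.8 gf 0.0 F [-0.8  0.9  1.1]
gripped t 32.3 tcp [ 425.9 -275.9   14.4] w 41.7 gf 15.0 F [-0.7  0.2  2.8]
up t 32.8 tcp [ 425.5 -276.1  109.9] w 42.2 gf 15.0 F [-0.1  0.3 -0.8]
above t 34.7 tcp [667.1  94.6  69. ] w 41.6 gf 15.0 F [ 0.2  0.2 -1.1]
low t 35.5 tcp [666.7  97.2  18.3] w 41.9 gf 15.0 F [-0.4 -0.7 -1.8]
released t 36.4 tcp [666.6  96.6 109.4] w 50.1 gf 0.0 F [-0.4  0.4 -0.4]
end t 39.8 tcp [ 251.4 -599.3  214.5] w 49.8 gf 0.0 F [-0.4 -1.1  0.9]
(592, 783, 3)
```

View pics/end.png

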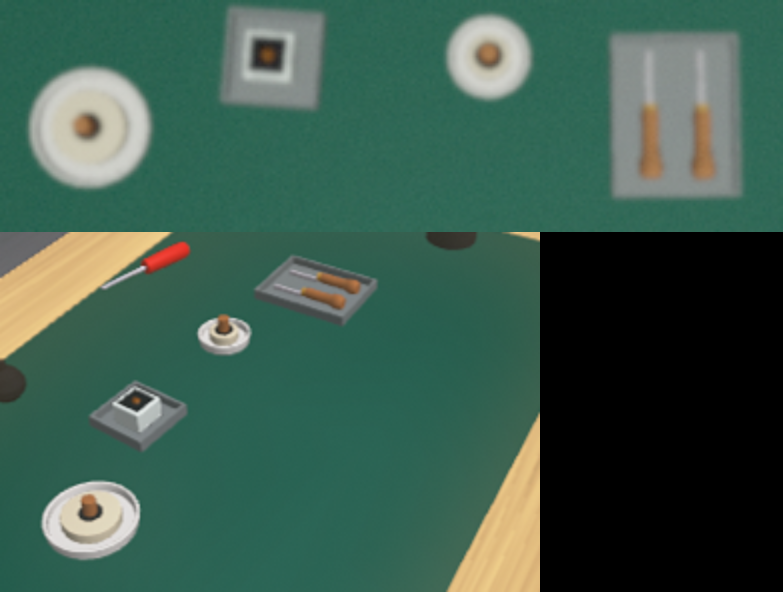

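The final view shows the gravers side by side in the long tray (645,115 and 703,115). The wheels sit flat with hubs up in their dishes (88,127 and 488,55), and the gem box is flat in its tray (268,55). Nothing needs mending, so I'm handing in.

```bash
python3 -c "
from cell import robot
robot.hold(0.5); print(robot.job_done())"
```

```text
the job is handed in; nothing more can be done
None
```

I put all five items in their places in the order asked, left the ball vise untouched and handed the job in at about 40 s of robot time; I don't have the judge's result.

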